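Press the flask down in the sprung holder and hold it

ROBOT

A 6-joint arm with a two-finger parallel gripper is mounted at the origin on a cart in front of the work surface, level with it; the furniture and walls round the work are solid. World frame = base frame: x ahead of the robot, y to its left, z up, the work surface at z = 0. Lengths are in m, angles in rad, forces in N, time in s.
With the tool pointing down it reaches from about 0.275 to 0.875 m from the base axis. Payload 12.5 kg.
Tool frame: the origin (TCP) lies between the finger pads; the fingertips stand 11 mm ahead of it and the grasp point (between the pads) lies 8 mm behind it; z points along the fingers, y is the line along which they close (so a half turn about z gives the same grasp; the last joint's range is limited). The gripper opens to 85 mm and grips with 20 to 120 N. Pads are 22 mm wide; open, the fingers measure 114 mm over their backs; the gripper's body (76 mm by 85 mm) begins 54 mm behind the grasp point. The pads swing forward as they close: fully open they stand 13 mm farther back than shut.
Start: joints at [-1.201, 0.351, 1.652, -0, 1.139, -0.085], TCP at [0.242, -0.494, 0.242] pointing down, gripper open.
Joint ranges: [-2.75, 2.75], [-0.79, 2.1], [0.01, 2.65], [-1.57, 4.71], [0.07, 3.14], [-2.87, 2.87]. Speed limits (rad/s): [2.22, 2.22, 2.79, 3.14, 3.14, 3.14].

INTERFACE

Orientations are given as a unit quaternion [w, x, y, z].
In Python, from station import read_state, snapshot, hand_in, boxes_of, masks_of, pinpoint gives the robot as it stands.
- The arm moves only by the shell command python3 -m inch 'ROWS' [FORCE]. ROWS is JSON, a list of rows, each an object of numbers: "gripper": the closure, from -1 (fully open) to 1 (shut); "x", "y", "z": the shift along the tool's x, y, z in units of 100 mm (1.0 is 100 mm); "spin": the turn about the tool's z in units of 45 degrees (1.0 is 45 degrees). A call has 1 to 5 rows; each row shifts and turns the commanded pose from where the row before left it, along the tool's axes as they then stand; what a row does not reach is not made up. A row lasts 1/8 s, in which the tool goes at most 62.5 mm and 10.7 degrees, less where a joint would pass 70% of its speed; a pose out of reach is approached as far as the arm can. A call with a number of a shift or a turn outside -1 to 1 is refused whole. A call with a gripper value outside its range is refused whole. The fingers move at their own pace and stop on an object; FORCE is the grip in N (left out, the last holds). Time passes only in rows, so rows that do not move let the fingers close. It gives the time, the measured TCP pose, the force, the opening and the grip force at its end, in the units of the state.
- read_state(): the state, without advancing time (a new reading comes with each control period).
- snapshot(name): name is "side" or "top"; returns a dict with "color" (420x560x3 uint8, blue, green, red), "vertical_fov" (degrees; the focal length in pixels is half the picture's height over the tangent of half this angle, whatever the lens; pixels are square), "cx", "cy" (the principal point, pixels), "k1" (the pictures are not rectified: a ray, as slopes to the right and down, at radius r is drawn at 1 + k1 r^2 times it, then the intrinsics apply), "rvec" (rotation vector, rad) and "tvec" (3), from world to camera coordinates, as OpenCV has them. Camera axes: x right, y down, z forward; pixel columns grow to the right and rows downward; lengths in m; the calibration is good to about 2 mm. A picture is of the moment at which its call begins. There is no depth.
- hand_in(): hands the job in; it is judged then, once.
Trained networks look in a picture, given as the dict that the camera call returned (one of the last four; its "shot" number tells which), for a name from the list of things; names that differ only in an ending like _2 or _b are one class to them, and where a whole thing is asked for, a point or a joint stands for the part that bears it (a point fixed in the world has none). Each returns a list of dicts, best first, with "confidence" (0 to 1); they miss things now and then, are a little off and sometimes report something else, mostly with a low value. They report only what shows in the picture. A call takes as long as a camera call. They do not tell look-alikes from the thing itself.
- boxes_of(query, picture): "position" ([row, column] in pixels, amid what is visible of it).
- masks_of(query, picture): "pixels" (420x560 bool, what is visible of it) and "position" ([row, column] in pixels, amid what is visible of it).
- pinpoint(query, picture): "position" ([row, column] in pixels: a listed point, or the origin of a listed thing).
The state is a dict: "time": time; "joint_pos": joint angles; "qvel": joint speeds; "joint_torque": joint torques, N m; "position": TCP position; "eef_rot": TCP orientation; "ft_force": force on the tool from outside, world axes, zero at the start; "moment": the same for the moment, N m; "width": opening from 0.0 (shut) to 1.0 (fully open); "grasp_force": force on a finger pad.
Only numpy, scipy, OpenCV 4.12 (cv2) and the standard library are available. Lean on these libraries where they do the work, as an engineer would, in place of code of your own. Each camera call takes 0.05 s, during which the arm holds its last target. There are 200 camera calls.

TASK

I want to slip the locking pin into the spring holder on the desk: nest the loose reducer cup squarely inside the holder's ring cup and let go of it, then stand the flask in the reducer and push the flask down until the ring cup is fully down on its stop. Finish while still gripping the flask and holding it pressed down, touching nothing but the flask, with the flask upright. Leave the other things on the desk where they are.

Things in the scene. Friction and masses are not known exactly. Their poses are not given: they have to be found in the camera images.
- stand: The foot of the spring holder, fixed to the desk: dark steel disc, 160 across and 12 high, with three upright posts (66 from its axis, nuts at the top up to 77 above the desk). Origin: centre of its underside on the desk; z up.
- ring_cup (a joint): Open aluminium ring cup of the spring holder; slides straight down on the posts against springs. 0 = up, at rest; 0.025 (m) = fully down on its stop. The weight of reducer and flask hardly moves it (under 2 mm); it starts to sink at about 5 N and needs about 13 N in all (10 N on top of their weight) to go fully down; springs back when let go.
- ring_seat (a point): Centre of the ring cup's inner floor, 45 above the desk while the cup is up; moves down with it. Inside radius 40 at the floor, widening to 45 at the rim, which is 34 above this point (outside radius of the rim 49).
- reducer: Loose open grey plastic cup, 60 g, the ring cup's shape one size smaller, nests in it at any yaw: outside radius 38 at the bottom, 42 at the rim, 44 high; floor 3.5 thick, inside radius 34.5 at the floor, 38.5 at the rim. Two upright pull tabs stand on the rim at own +x and -x. Origin: centre of the underside; z up, stands upright.
- reducer_tab (a point): Middle of the free part of the reducer's tab at its own +x: 42 from its axis, 53 above its bottom (the other tab is across the cup, at -x). Each tab is 8 thick (along own x) and 26 wide (along own y), free from the rim (44 above the bottom) to its top (62). To be pinched from above, one finger inside the cup.
- flask: Loose open steel flask, round, 65 diameter, 130 high (straight body to about 110, then a neck), about 240 g. Origin: centre of the underside, z up, stands upright. It fits into the reducer down to its floor. Grip round the body at 75 to 105 above its foot, so that the fingers stay above the tabs.
- mug: Bystander, to be left alone: spotted mug, 82 mm wide, 91 high (mm). Origin: centre of the underside.
- dropper: Bystander, to be left alone: small brown dropper bottle, 33 wide, 102 high (mm). Origin: centre of the underside.
- masking_tape: Bystander, to be left alone: roll of masking tape lying flat, 103 across, 25 high (mm). Origin: centre of the underside.
- pen_pot: Bystander, to be left alone: black pot with pens, 85 wide, 169 high (mm). Origin: centre of the underside.
- glue_tube: Bystander, to be left alone: tube of glue lying, 40x136x28 (mm). Origin: centre of the underside.
- earbud_case: Bystander, to be left alone: white rounded case, 45x55x22 (mm). Origin: centre of the underside.
- stapler: Bystander, to be left alone: stapler lying along y, 34x130x47 (mm). Origin: centre of the underside.
- nib_tin: Bystander, to be left alone: small round tin, 58 wide, 72 high (mm). Origin: centre of the underside.
- eraser: Bystander, to be left alone: eraser in a sleeve, 23x52x13 (mm). Origin: centre of the underside.
- scissors: Bystander, to be left alone: scissors lying flat along y, 87x199x9 (mm). Origin: centre of the underside.
There are look-alikes about, which are no part of the job. Leave any green or yellow look-alike of the reducer alone.

How it is judged:
By the outcome, as a careful person would: the job done as asked, in the order asked, and still so for the second after the job is handed in, while the arm keeps its last pose, push and grip.
It also fails if it takes over 54 s, if anything falls off the work surface, if the arm or the gripper's body presses on something with over 40 N, if the wrist force passes 120 N, or if a joint passes its speed limit or range.

## Working session

There is one attempt and no reset: what is moved stays moved. The work goes in short steps, Python scripts to look and compute and a shell command to move; the robot and the scene stay as the last step left them, time stands still between calls to the robot, and variables do not carry over. Pictures are saved under pics/ and viewed, at most 10 in all, crops included, and the job is handed in when it is done.

```bash
mkdir -p pics; ls
cat > h.py <<'E'
import numpy as np, cv2
from scipy.spatial.transform import Rotation as R
from station import read_state, snapshot, hand_in, boxes_of, masks_of, pinpoint
def ray(p,rc):
    f=p["color"].shape[0]/2/np.tan(np.radians(p["vertical_fov"])/2)
    d=np.array([(rc[1]-p["cx"])/f,(rc[0]-p["cy"])/f]); u=d.copy()
    for _ in range(20): u=d/(1+p["k1"]*(u@u))
    M=cv2.Rodrigues(np.array(p["rvec"],float))[0]; t=np.array(p["tvec"],float).ravel()
    v=M.T@np.array([u[0],u[1],1]); return -M.T@t, v/np.linalg.norm(v)
def atz(p,rc,z):
    o,v=ray(p,rc); return o+v*(z-o[2])/v[2]
def tri(a,b):
    (o,v),(q,w)=a,b
    s=np.linalg.lstsq(np.c_[v,-w],q-o,rcond=None)[0]
    A,B=o+s[0]*v,q+s[1]*w; return (A+B)/2,np.linalg.norm(A-B)
def proj(p,X):
    f=p["color"].shape[0]/2/np.tan(np.radians(p["vertical_fov"])/2)
    c=cv2.Rodrigues(np.array(p["rvec"],float))[0]@np.array(X)+np.array(p["tvec"],float).ravel()
    s=c[:2]/c[2]; s=s*(1+p["k1"]*(s@s)); return [s[1]*f+p["cy"],s[0]*f+p["cx"]]
E
python3 - <<'E'
from h import *
np.set_printoptions(precision=3,suppress=True)
P={n:snapshot(n) for n in("side","top")}
for n,p in P.items():
    cv2.imwrite(f"pics/{n}0.png",p["color"]); print(n,"cam",ray(p,[210,280]))
    for q in("stand","ring_seat","reducer","reducer_tab","flask"):
        print(n,q,[(np.round(d["position"]).tolist(),round(d["confidence"],2),atz(p,d["position"],{"ring_seat":.045,"reducer_tab":.053}.get(q,0))[:2].round(3).tolist()) for d in pinpoint(q,p)[:6]])
print(read_state())
E
```

```text
pics
side cam (array([ 0.409, -0.964,  1.243]), array([ 0.084,  0.65 , -0.755]))
side stand [([227.0, 270.0], 0.67, [0.504, 0.038])]
side ring_seat [([220.0, 272.0], 0.8, [0.513, 0.029]), ([165.0, 269.0], 0.74, [0.53, 0.28])]
side reducer [([268.0, 303.0], 0.91, [0.589, -0.133]), ([153.0, 251.0], 0.86, [0.472, 0.402]), ([180.0, 257.0], 0.58, [0.483, 0.256])]
side reducer_tab [([163.0, 268.0], 0.97, [0.526, 0.283]), ([143.0, 264.0], 0.88, [0.522, 0.392]), ([270.0, 302.0], 0.7, [0.578, -0.176])]
side flask [([305.0, 274.0], 0.95, [0.486, -0.251])]
top cam (array([0.462, 0.073, 1.306]), array([ 0.08 , -0.014, -0.997]))
top stand [([233.0, 292.0], 0.89, [0.507, 0.027])]
top ring_seat [([232.0, 295.0], 0.94, [0.508, 0.019])]
top reducer [([204.0, 357.0], 0.97, [0.576, -0.146]), ([240.0, 198.0], 0.84, [0.495, 0.269]), ([249.0, 145.0], 0.67, [0.475, 0.405])]
top reducer_tab [([231.0, 148.0], 0.78, [0.518, 0.385]), ([230.0, 190.0], 0.71, [0.52, 0.28]), ([199.0, 373.0], 0.6, [0.582, -0.176]), ([292.0, 298.0], 0.2, [0.359, 0.018])]
top flask [([242.0, 398.0], 0.78, [0.475, -0.248]), ([232.0, 294.0], 0.7, [0.508, 0.02])]
{'time': 0.6, 'joint_pos': array([-1.201,  0.351,  1.652,  0.   ,  1.139, -0.085]), 'qvel': array([-0.   ,  0.   , -0.   ,  0.002, -0.001,  0.001]), 'joint_torque': array([  0.   , -50.585, -29.157,  -0.   ,   0.001,  -0.   ]), 'position': array([ 0.242, -0.494,  0.242]), 'eef_rot': array([-0.   ,  0.974,  0.225,  0.   ]), 'ft_force': array([ 0.698, -0.243, -0.035]), 'moment': array([-0.013, -0.039, -0.   ]), 'grasp_force': 0.0, 'width': 1.0012525621391448}
```

View pics/side0.png

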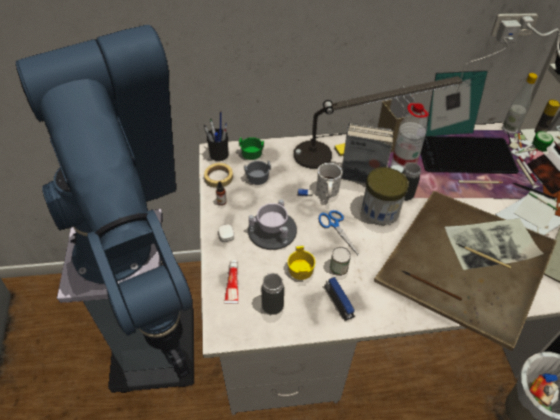

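View pics/top0.png

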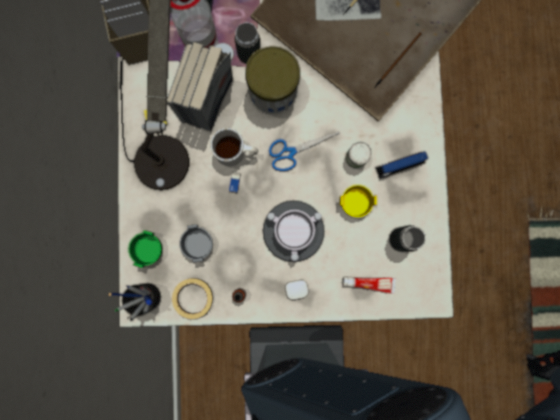

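The look-alikes for the reducer are yellow (side 268,303; top 204,357), green (side 150,251; top 249,145) and grey (side 172,257; top 243,197). I choose the grey one. The flask is dark, at side (295,273) and top (238,407). I'll check the reducer in a crop and triangulate.

Run:
```python
from h import *
np.set_printoptions(precision=4,suppress=True)
P={n:snapshot(n) for n in("side","top")}
t,s=P["top"],P["side"]
for q,ct,cs in(("reducer",(243,197),(175,257)),("reducer_tab",(230,190),(163,268)),("flask",(240,402),(300,273)),("ring_seat",(232,295),(220,272)),("stand",(233,292),(227,270))):
    r={}
    for n,c in(("top",ct),("side",cs)):
        D=[d for d in pinpoint(q,P[n]) if np.hypot(*(np.array(d["position"])-c))<16]
        if D: r[n]=D[0]["position"]
    print(q,r, tri(ray(t,r["top"]),ray(s,r["side"])) if len(r)==2 else "")
for q,c,z in(("reducer",(243,197),.044),("ring_cup",(232,295),.079),("flask",(240,402),.1)):
    for d in masks_of(q,t):
        if np.hypot(*(np.array(d["position"])-c))<16:
            k=cv2.findContours(d["pixels"].astype(np.uint8),0,2)[0]; k=max(k,key=len)
            (x,y),rr=cv2.minEnclosingCircle(k); print(q,"mask",d["position"],(y,x,rr),atz(t,(y,x),z), d["pixels"].sum()); break
a=cv2.resize(t["color"][215:270,165:225],None,fx=7,fy=7,interpolation=cv2.INTER_CUBIC)
b=cv2.resize(s["color"][150:195,230:285],None,fx=7,fy=7,interpolation=cv2.INTER_CUBIC)
h=max(a.shape[0],b.shape[0]); pad=lambda i:cv2.copyMakeBorder(i,0,h-i.shape[0],0,0,0)
o=np.hstack([pad(a),pad(b)]);o=o[:,:800]; cv2.imwrite("pics/c1.png",o)
```

```text
reducer {'top': [242.0, 200.1], 'side': [177.2, 255.9]} (array([0.4847, 0.2616, 0.0096]), np.float64(0.00928192162811122))
reducer_tab {'top': [223.1, 191.5], 'side': [161.5, 266.9]} (array([0.528 , 0.2729, 0.0709]), np.float64(0.013528988128445305))
flask {'top': [238.5, 396.1], 'side': [307.3, 274.1]} (array([ 0.4857, -0.247 , -0.0188]), np.float64(0.0025304621716318904))
ring_seat {'top': [232.8, 296.9], 'side': [220.2, 268.9]} (array([0.5024, 0.016 , 0.0621]), np.float64(0.003415700523429969))
stand {'top': [231.3, 293.2], 'side': [229.7, 269.6]} (array([0.5066, 0.0228, 0.0057]), np.float64(0.0070261024587367155))
reducer mask [241.0, 193.4] (242.9635009765625, 194.34671020507812, 19.108257293701172) [0.4867 0.2709 0.044 ] 972
ring_cup mask [228.3, 295.4] (228.53030395507812, 294.5, 23.517681121826172) [0.5141 0.0221 0.079 ] 1281
```

View pics/c1.png

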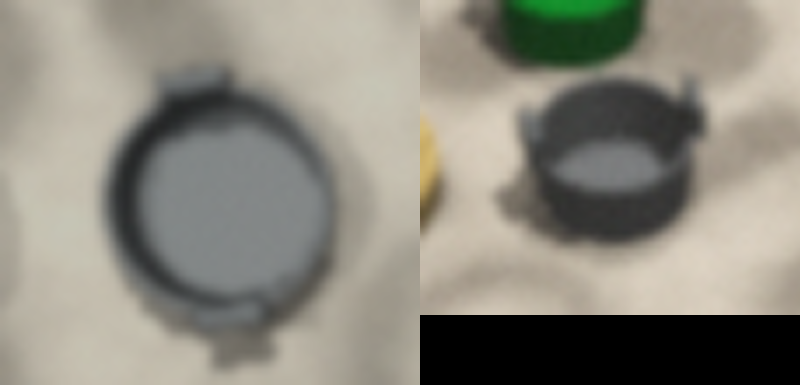

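The crop shows the grey reducer with two tabs. In top they are at about (226.4,192.9) and (259.8,198), in side at about (165,269) and (168,246). Next, the ring and flask crops.

Run:
```python
from h import *
np.set_printoptions(precision=4,suppress=True)
P={n:snapshot(n) for n in("side","top")}
t,s=P["top"],P["side"]
A,da=tri(ray(t,(226.4,192.9)),ray(s,(165,269)));B,db=tri(ray(t,(259.8,198)),ray(s,(168,246)))
print(A,da,B,db,(A+B)/2,np.hypot(*(A-B)[:2]))
for z in(.044,):print(atz(t,(243.6,196.4),z))
def cr(p,r,c,k): return cv2.resize(p["color"][r-33:r+33,c-33:c+33],(k,k),interpolation=cv2.INTER_CUBIC)
o=np.vstack([np.hstack([cr(t,232,293,300),cr(s,225,272,300)]),np.hstack([cr(t,238,404,300),cr(s,293,273,300)])])
cv2.imwrite("pics/c2.png",o)
```

```text
[0.5279 0.2721 0.0541] 0.0008012266226287628 [0.446  0.2601 0.0603] 0.0022736992754814013 [0.4869 0.2661 0.0572] 0.08279073809809297
[0.4849 0.2658 0.044 ]
```

View pics/c2.png

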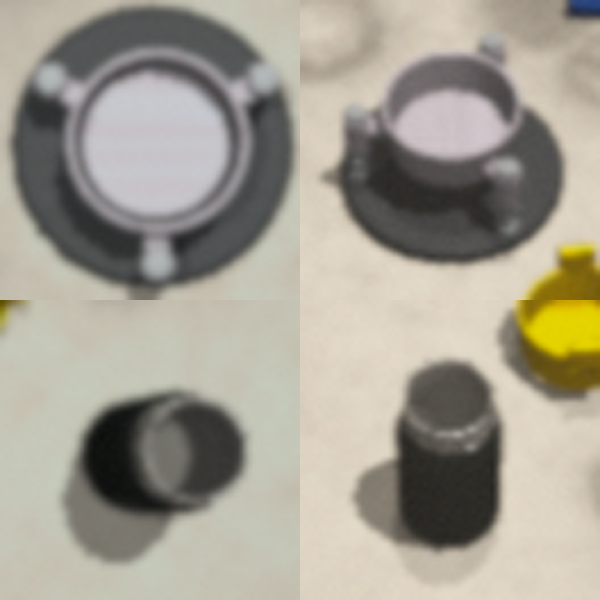

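The ring cup's rim circle is centred at top (229.6,294.2). The flask's mouth is at top (237.4,412.4) and side (281.2,272.6).

Run:
```python
from h import *
np.set_printoptions(precision=4,suppress=True)
t,s=snapshot("top"),snapshot("side")
print("rim",atz(t,(229.6,294.2),.079),"disc",atz(t,(230.7,293),.012))
print("flask",tri(ray(t,(237.4,412.4)),ray(s,(281.2,272.6))),atz(t,(237.4,412.4),.13))
print("side rim", tri(ray(t,(229.6,294.2)),ray(s,(192+103.5/4.545-.5,239+152.5/4.545-.5))))
print(proj(s,(.51,.021,.079)))
q=read_state()["eef_rot"];print(R.from_quat(np.r_[q[1:],q[0]]).as_matrix())
```

```text
rim [0.5115 0.0229 0.079 ] disc [0.5115 0.0233 0.012 ]
flask (array([ 0.4832, -0.2501,  0.1264]), np.float64(0.0004739618165618021)) [ 0.4833 -0.2491  0.13  ]
side rim (array([0.5115, 0.023 , 0.0811]), np.float64(0.00013969287067874583))
[np.float64(215.24497362252305), np.float64(271.63637545874167)]
[[ 0.8983  0.4393 -0.    ]
 [ 0.4393 -0.8983 -0.    ]
 [-0.      0.     -1.    ]]
```

```bash
python3 -m inch '[{"gripper":0.2,"z":-0.1,"spin":-0.23},{"spin":-0.23},{"spin":-0.23},{"spin":-0.23},{"spin":-0.23}]' 30
python3 -m inch '[{"spin":-0.23},{"spin":-0.22},{}]'; python3 -c "
from h import *
s=read_state();q=s['eef_rot'];print(s['position'],R.from_quat(np.r_[q[1:],q[0]]).as_matrix().round(3),s['joint_pos'],s['width'])"
```

```text
[ 0.24163492 -0.49408549  0.24228581] [[ 0.898  0.439 -0.   ]
 [ 0.439 -0.898 -0.   ]
 [-0.     0.    -1.   ]] [-1.20058543e+00  3.50732983e-01  1.65176235e+00 -7.25198882e-06
  1.13908361e+00 -8.45870196e-02] 0.9972614514021155invalid input at $[0]: expected keys gripper, x, y, z, spin
invalid input at $[0]: expected keys gripper, x, y, z, spin
```

```bash
python3 -m inch '[{"gripper":0.2,"x":0,"y":0,"z":-0.1,"spin":-0.23},{"gripper":0.2,"x":0,"y":0,"z":0,"spin":-0.23},{"gripper":0.2,"x":0,"y":0,"z":0,"spin":-0.23},{"gripper":0.2,"x":0,"y":0,"z":0,"spin":-0.23},{"gripper":0.2,"x":0,"y":0,"z":0,"spin":-0.23}]' 30
python3 -m inch '[{"gripper":0.2,"x":0,"y":0,"z":0,"spin":-0.23},{"gripper":0.2,"x":0,"y":0,"z":0,"spin":-0.22},{"gripper":0.2,"x":0,"y":0,"z":0,"spin":0}]'; python3 -c "
from h import *
s=read_state();q=s['eef_rot'];print(s['position'],R.from_quat(np.r_[q[1:],q[0]]).as_matrix().round(3),s['joint_pos'],s['width'])"
```

```text
time: 2.17
position: [0.2416, -0.494, 0.2523]
eef_rot: [-0.0, 0.776, 0.63, 0.0]
ft_force: [0.7, -0.4, -0.7]
width: 0.397
grasp_force: 0.0
time: 2.55
position: [0.2416, -0.4941, 0.2523]
eef_rot: [-0.0, 0.656, 0.755, 0.0]
ft_force: [-0.4, 0.3, 0.9]
width: 0.4
grasp_force: 0.0
[ 0.24160396 -0.49406677  0.25228612] [[-0.139  0.99  -0.   ]
 [ 0.99   0.139  0.   ]
 [ 0.    -0.    -1.   ]] [-1.20063220e+00  3.40472317e-01  1.64033293e+00  8.00307854e-06
  1.16081934e+00 -1.34007697e+00] 0.3995894067235537
```

```bash
python3 -m inch '[{"gripper":0.2,"x":0.51,"y":0.28,"z":0,"spin":0},{"gripper":0.2,"x":0.51,"y":0.28,"z":0,"spin":0},{"gripper":0.2,"x":0.51,"y":0.28,"z":0,"spin":0},{"gripper":0.2,"x":0.51,"y":0.28,"z":0,"spin":0},{"gripper":0.2,"x":0.51,"y":0.28,"z":0,"spin":0}]'
python3 -m inch '[{"gripper":0.2,"x":0.51,"y":0.28,"z":0,"spin":0},{"gripper":0.2,"x":0.51,"y":0.28,"z":0,"spin":0},{"gripper":0.2,"x":0.51,"y":0.28,"z":0,"spin":0},{"gripper":0.2,"x":0.51,"y":0.28,"z":0,"spin":0},{"gripper":0.2,"x":0.51,"y":0.28,"z":0,"spin":0}]'
python3 -m inch '[{"gripper":0.2,"x":0.51,"y":0.28,"z":0,"spin":0},{"gripper":0.2,"x":0.51,"y":0.28,"z":0,"spin":0},{"gripper":0.2,"x":0.51,"y":0.28,"z":0,"spin":0},{"gripper":0.2,"x":0.51,"y":0.28,"z":0,"spin":0},{"gripper":0.2,"x":0,"y":0,"z":0,"spin":0}]'
cat >> h.py <<'E'
def to(x,y,z):
    s=read_state();q=s['eef_rot'];M=R.from_quat(np.r_[q[1:],q[0]]).as_matrix()
    print(s['time'],s['position'].round(4),"yawY",np.degrees(np.arctan2(M[1,1],M[0,1])).round(1),"move",(M.T@(np.array([x,y,z])-s['position'])*10).round(3),s['width'],s['ft_force'].round(1),s['grasp_force'])
E
python3 -c "
from h import *
to(.5279,.2721,.048)"
```

```text
time: 3.18
position: [0.3449, -0.2203, 0.2525]
eef_rot: [0.0, 0.658, 0.753, 0.0]
ft_force: [1.2, -0.1, -0.7]
width: 0.401
grasp_force: 0.0
time: 3.8
position: [0.4479, 0.0521, 0.2526]
eef_rot: [0.0, 0.657, 0.754, 0.0]
ft_force: [0.4, 0.1, -0.0]
width: 0.404
grasp_force: 0.0
time: 4.42
position: [0.53, 0.2707, 0.2516]
eef_rot: [-0.0, 0.656, 0.755, 0.0]
ft_force: [-0.9, -0.4, -0.6]
width: 0.397
grasp_force: 0.0
4.425 [0.53   0.2707 0.2516] yawY 8.0 move [ 0.016 -0.018  2.036] 0.3965909124918686 [-0.9 -0.4 -0.6] 0.0
```

```bash
python3 -m inch '[{"gripper":0.2,"x":0.016,"y":-0.018,"z":0.5,"spin":0},{"gripper":0.2,"x":0,"y":0,"z":0.5,"spin":0},{"gripper":0.2,"x":0,"y":0,"z":0.5,"spin":0},{"gripper":0.2,"x":0,"y":0,"z":0.2,"spin":0},{"gripper":0.2,"x":0,"y":0,"z":0,"spin":0}]'
python3 - <<'E'
from h import *
t,s=snapshot("top"),snapshot("side")
to(.5279,.2721,.048)
f=lambda p,r,c:cv2.resize(p["color"][r-35:r+35,c-35:c+35],(400,400),interpolation=cv2.INTER_CUBIC)
cv2.imwrite("pics/c3.png",np.hstack([f(t,240,195),f(s,160,258)]))
E
```

```text
time: 5.05
position: [0.5268, 0.2681, 0.0812]
eef_rot: [-0.001, 0.657, 0.754, -0.001]
ft_force: [0.2, -0.1, 0.5]
width: 0.399
grasp_force: 0.0
5.15 [0.5281 0.2689 0.0833] yawY 7.9 move [0.032 0.002 0.353] 0.39820201550624834 [0.6 0.5 0.3] 0.0
```

View pics/c3.png

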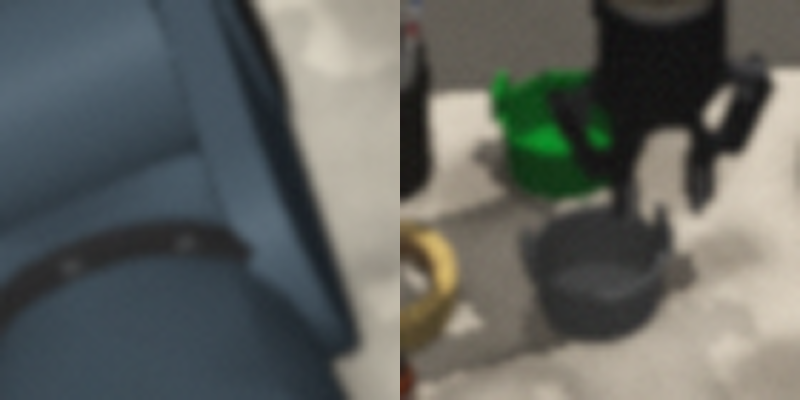

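In the side crop the fingers straddle the tab (660,220), at about (620,190) and (695,195). I'll descend and pinch.

```bash
python3 -m inch '[{"gripper":0.2,"x":0.03,"y":0,"z":0.18,"spin":0},{"gripper":0.2,"x":0,"y":0,"z":0.17,"spin":0},{"gripper":1,"x":0,"y":0,"z":0,"spin":0},{"gripper":1,"x":0,"y":0,"z":0,"spin":0},{"gripper":1,"x":0,"y":0,"z":0,"spin":0}]' 35
python3 -m inch '[{"gripper":1,"x":0,"y":0,"z":0,"spin":0},{"gripper":1,"x":0,"y":0,"z":0,"spin":0},{"gripper":1,"x":0,"y":0,"z":-0.3,"spin":0},{"gripper":1,"x":0,"y":0,"z":-0.5,"spin":0},{"gripper":1,"x":0,"y":0,"z":-0.3,"spin":0}]'
python3 - <<'E'
from h import *
t,s=snapshot("top"),snapshot("side")
to(.5279,.2721,.048)
print([(d["position"],d["confidence"]) for d in pinpoint("reducer",s)+pinpoint("reducer_tab",s)])
f=lambda p,r,c:cv2.resize(p["color"][r-45:r+45,c-45:c+45],(450,450),interpolation=cv2.INTER_CUBIC)
cv2.imwrite("pics/c4.png",f(s,150,258))
E
```

```text
time: 5.78
position: [0.5273, 0.2723, 0.0477]
eef_rot: [0.0, 0.656, 0.755, 0.0]
ft_force: [-0.6, 0.1, 1.5]
width: 0.088
grasp_force: 35.5
time: 6.4
position: [0.5279, 0.2722, 0.1596]
eef_rot: [0.001, 0.656, 0.755, 0.001]
ft_force: [-0.2, 1.0, -0.5]
width: 0.095
grasp_force: 36.7
6.5 [0.5288 0.2727 0.1606] yawY 8.1 move [-0.006 -0.016  1.126] 0.09357200602100921 [ 0.2 -0.  -1. ] 36.74155205480929
[([156.3, 256.1], 0.92), ([268.0, 302.4], 0.84), ([153.6, 251.7], 0.67), ([139.5, 268.2], 0.93), ([268.1, 301.1], 0.88), ([286.1, 232.3], 0.22)]
```

View pics/c4.png

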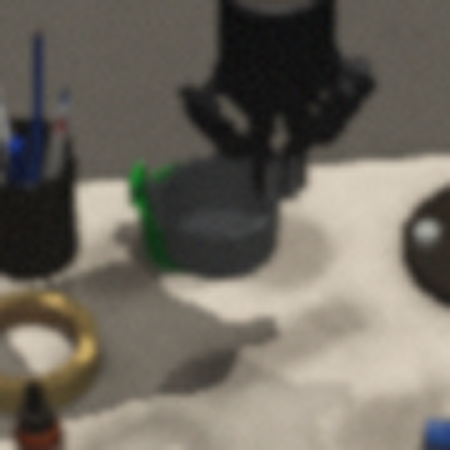

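Only the tab is gripped (8 mm) and the reducer hangs level. On to the ring.

```bash
python3 -m inch '[{"gripper":1,"x":-0.3,"y":-0.02,"z":0,"spin":0},{"gripper":1,"x":-0.5,"y":-0.02,"z":0,"spin":0},{"gripper":1,"x":-0.5,"y":-0.02,"z":0,"spin":0},{"gripper":1,"x":-0.5,"y":-0.02,"z":0,"spin":0},{"gripper":1,"x":-0.4,"y":-0.02,"z":0,"spin":0}]'
python3 -m inch '[{"gripper":1,"x":-0.25,"y":0,"z":0,"spin":0},{"gripper":1,"x":0,"y":0,"z":0.2,"spin":0},{"gripper":1,"x":0,"y":0,"z":0,"spin":0},{"gripper":1,"x":0,"y":0,"z":0,"spin":0}]'
python3 - <<'E'
from h import *
s=snapshot("side");to(.5531,.0288,.093)
print([(d["position"],d["confidence"]) for d in pinpoint("reducer",s)+pinpoint("reducer_tab",s)])
z=read_state()["position"][2]-.048;print(proj(s,(.5115,.023,z)),proj(s,(.5531,.0288,z+.053)))
cv2.imwrite("pics/c5.png",cv2.resize(s["color"][160:250,230:320],(540,540),interpolation=cv2.INTER_CUBIC))
E
```

```text
time: 7.22
position: [0.5474, 0.051, 0.1555]
eef_rot: [-0.001, 0.656, 0.755, -0.001]
ft_force: [0.2, 1.4, 0.6]
width: 0.096
grasp_force: 36.8
time: 7.72
position: [0.5515, 0.0284, 0.137]
eef_rot: [-0.0, 0.656, 0.755, -0.0]
ft_force: [0.2, 0.2, -0.5]
width: 0.095
grasp_force: 36.8
7.775 [0.5517 0.0285 0.1373] yawY 8.1 move [0.001 0.014 0.443] 0.09716305729902197 [ 0.3 -0.7  0.4] 36.786071341703064
[([214.2, 272.9], 0.95), ([269.5, 302.8], 0.69), ([150.1, 253.0], 0.51), ([268.1, 301.3], 0.81), ([198.8, 283.2], 0.79), ([141.3, 263.2], 0.74)]
[np.float64(212.48520797605977), np.float64(272.0248848653241)] [np.float64(198.4578059242426), np.float64(285.3422120841366)]
```

View pics/c5.png

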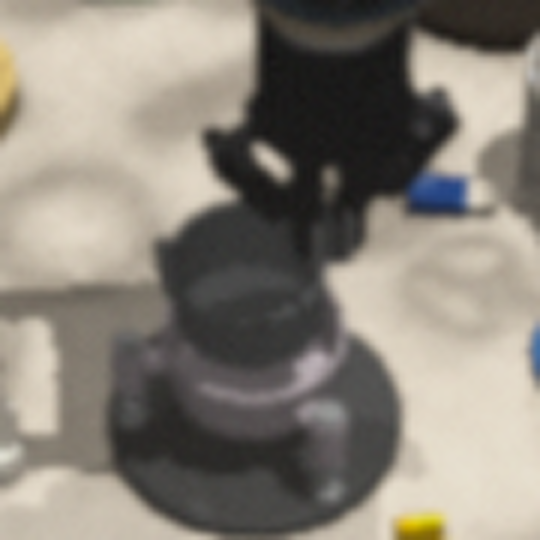

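The reducer hangs about 10 mm above the rim, 1–2 mm to the left (rim centre about 247 px against 252 px expected). I'll correct and lower it.

```bash
python3 -m inch '[{"gripper":1,"x":0,"y":0.02,"z":0.1,"spin":0},{"gripper":1,"x":0,"y":0,"z":0.1,"spin":0},{"gripper":1,"x":0,"y":0,"z":0.1,"spin":0},{"gripper":1,"x":0,"y":0,"z":0,"spin":0}]'
python3 -m inch '[{"gripper":1,"x":0,"y":0,"z":0.06,"spin":0},{"gripper":1,"x":0,"y":0,"z":0.05,"spin":0},{"gripper":1,"x":0,"y":0,"z":0,"spin":0}]'; python3 -c "
from h import *
to(.5531,.0288,.093)"
```

```text
time: 8.38
position: [0.5531, 0.0284, 0.1062]
eef_rot: [-0.001, 0.656, 0.755, -0.001]
ft_force: [0.1, -0.6, -0.0]
width: 0.095
grasp_force: 36.8
time: 8.75
position: [0.5535, 0.0284, 0.0959]
eef_rot: [-0.0, 0.656, 0.755, -0.0]
ft_force: [-0.6, -0.6, -0.6]
width: 0.087
grasp_force: 36.8
8.75 [0.5535 0.0284 0.0959] yawY 8.1 move [ 0.004 -0.003  0.029] 0.08744100787060317 [-0.6 -0.6 -0.6] 36.7572876244958
```

```bash
python3 -m inch '[{"gripper":1,"x":0,"y":0,"z":0.02,"spin":0},{"gripper":1,"x":0,"y":0,"z":0.02,"spin":0},{"gripper":1,"x":0,"y":0,"z":0,"spin":0}]'; python3 -c "
from h import *
to(.5531,.0288,.093)"
```

```text
time: 9.12
position: [0.5541, 0.0285, 0.0926]
eef_rot: [0.0, 0.656, 0.755, 0.0]
ft_force: [1.1, 0.3, 2.8]
width: 0.095
grasp_force: 38.4
9.125 [0.5541 0.0285 0.0926] yawY 8.1 move [ 0.005 -0.009 -0.004] 0.09525098486473577 [1.1 0.3 2.8] 38.35697928891477
```

```bash
python3 -m inch '[{"gripper":0.3,"x":0,"y":0,"z":0,"spin":0},{"gripper":0.3,"x":0,"y":0,"z":0,"spin":0},{"gripper":0.3,"x":0,"y":0,"z":-0.2,"spin":0},{"gripper":0.3,"x":0,"y":0,"z":-0.5,"spin":0},{"gripper":0.3,"x":0,"y":0,"z":-0.5,"spin":0}]'
python3 -m inch '[{"gripper":0,"x":-0.5,"y":0,"z":-0.2,"spin":0},{"gripper":-1,"x":-0.6,"y":-0.1,"z":0,"spin":0},{"gripper":-1,"x":-0.6,"y":-0.15,"z":0,"spin":0},{"gripper":-1,"x":-0.6,"y":-0.1,"z":0,"spin":0},{"gripper":-1,"x":-0.4,"y":0,"z":0,"spin":0}]'
python3 - <<'E'
from h import *
np.set_printoptions(precision=4,suppress=True)
t,s=snapshot("top"),snapshot("side");to(.483,-.25,.24)
for n,p in(("t",t),("s",s)):
    for q in("reducer","reducer_tab","ring_seat","flask"): print(n,q,[(d["position"],d["confidence"]) for d in pinpoint(q,p)[:3]])
f=lambda p,r,c:cv2.resize(p["color"][r-33:r+33,c-33:c+33],(400,400),interpolation=cv2.INTER_CUBIC)
cv2.imwrite("pics/c6.png",np.hstack([f(t,232,293),f(s,220,272)]))
E
```

```text
time: 9.75
position: [0.5533, 0.0284, 0.2134]
eef_rot: [-0.0, 0.656, 0.755, -0.0]
ft_force: [1.1, 0.0, 0.2]
width: 0.35
grasp_force: 0.0
time: 10.38
position: [0.5561, -0.2464, 0.2322]
eef_rot: [-0.0, 0.656, 0.754, -0.0]
ft_force: [0.6, 0.5, 0.4]
width: 1.002
grasp_force: 0.0
10.475 [ 0.5565 -0.2473  0.2319] yawY 7.9 move [ 0.074 -0.732 -0.081] 0.9981612163758786 [-0.1  0.2  0.4] 0.0
t reducer [([247.3, 147.9], 0.91), ([202.8, 356.9], 0.89), ([228.5, 295.9], 0.55)]
t reducer_tab [([195.7, 372.1], 0.81), ([209.2, 289.3], 0.77), ([237.7, 147.8], 0.56)]
t ring_seat [([233.0, 294.9], 0.74)]
t flask [([239.1, 400.0], 0.79)]
s reducer [([223.0, 274.2], 0.97), ([269.0, 300.4], 0.88)]
s reducer_tab [([269.2, 301.8], 0.69), ([206.4, 284.8], 0.66)]
s ring_seat [([224.1, 271.6], 0.77), ([232.1, 223.4], 0.68), ([306.8, 271.4], 0.61)]
s flask [([304.7, 271.4], 0.71), ([268.5, 342.4], 0.39)]
```

View pics/c6.png

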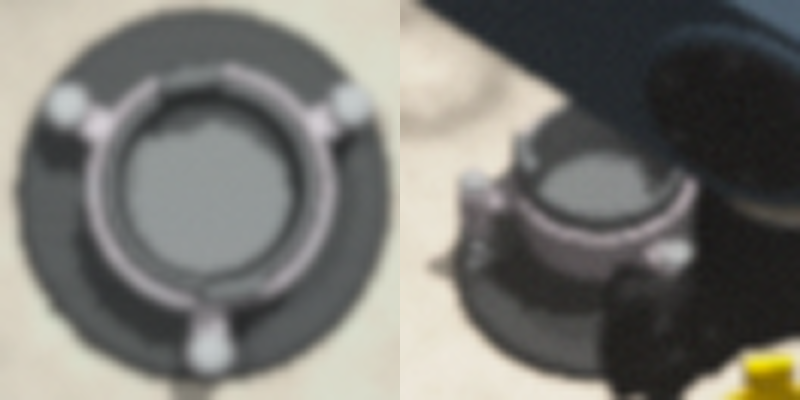

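The reducer sits concentric and level in the ring cup, with tabs at top crop (190,80) and (230,295). Now the flask.

```bash
python3 -m inch '[{"gripper":-1,"x":0.04,"y":-0.37,"z":0,"spin":0},{"gripper":-1,"x":0.034,"y":-0.36,"z":0,"spin":0},{"gripper":-1,"x":0,"y":0,"z":0.4,"spin":0},{"gripper":-1,"x":0,"y":0,"z":0.3,"spin":0},{"gripper":-1,"x":0,"y":0,"z":0,"spin":0}]'
python3 - <<'E'
from h import *
s=snapshot("side");to(.483,-.25,.08)
cv2.imwrite("pics/c7.png",cv2.resize(s["color"][230:330,225:325],(500,500),interpolation=cv2.INTER_CUBIC))
E
```

```text
time: 11.5
position: [0.4827, -0.2458, 0.1609]
eef_rot: [-0.002, 0.655, 0.755, -0.0]
ft_force: [0.7, -0.6, 0.5]
width: 1.001
grasp_force: 0.0
11.55 [ 0.4836 -0.2464  0.1625] yawY 8.1 move [-0.036 -0.01   0.825] 0.9993743406846268 [0.7 0.1 0.8] 0.0
```

View pics/c7.png

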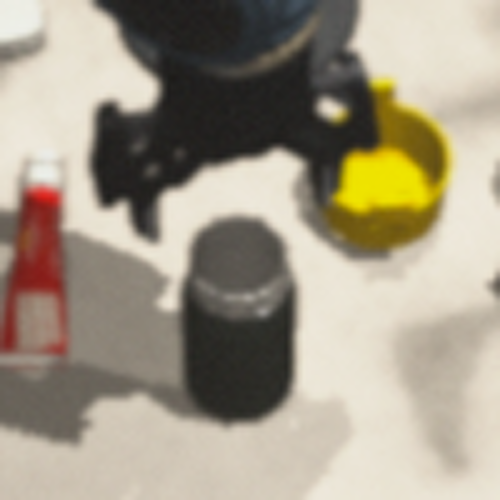

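The fingers (about 160 and 315 px) are centred on the flask (240 px).

```bash
python3 -m inch '[{"gripper":-1,"x":-0.036,"y":-0.005,"z":0.3,"spin":0},{"gripper":-1,"x":0,"y":0,"z":0.3,"spin":0},{"gripper":-1,"x":0,"y":0,"z":0.2,"spin":0},{"gripper":-1,"x":0,"y":0,"z":0,"spin":0},{"gripper":0.5,"x":0,"y":0,"z":0,"spin":0}]' 45
python3 -m inch '[{"gripper":1,"x":0,"y":0,"z":0,"spin":0},{"gripper":1,"x":0,"y":0,"z":0,"spin":0},{"gripper":1,"x":0,"y":0,"z":0,"spin":0}]'; python3 -c "
from h import *
to(.5115,.023,.2)"
```

```text
time: 12.18
position: [0.4844, -0.2508, 0.0839]
eef_rot: [0.001, 0.656, 0.755, 0.0]
ft_force: [0.1, 0.3, 0.0]
width: 0.816
grasp_force: 0.0
time: 12.55
position: [0.4843, -0.2509, 0.0843]
eef_rot: [0.001, 0.656, 0.755, 0.0]
ft_force: [-3.0, 0.6, 8.2]
width: 0.729
grasp_force: 48.3
12.55 [ 0.4843 -0.2509  0.0843] yawY 8.1 move [ 2.672  0.656 -1.161] 0.7291471300694673 [-3.   0.6  8.2] 48.31908528773056
```

```bash
python3 -m inch '[{"gripper":1,"x":0,"y":0,"z":-0.2,"spin":0},{"gripper":1,"x":0,"y":0,"z":-0.4,"spin":0},{"gripper":1,"x":0,"y":0,"z":-0.5,"spin":0},{"gripper":1,"x":0,"y":0,"z":-0.2,"spin":0},{"gripper":1,"x":0,"y":0,"z":0,"spin":0}]' 60
python3 - <<'E'
from h import *
s=snapshot("side");to(.5115,.023,.2)
P=read_state()["position"]
for d in pinpoint("flask",s)[:2]: print(d, "pred foot", proj(s,(P[0],P[1],P[2]-.0843)))
for d in masks_of("flask",s)[:2]:
    m=d["pixels"].astype(np.uint8); y,x=np.nonzero(m); print(d["confidence"],d["position"],x.min(),x.max(),y.min(),y.max(),cv2.fitLine(np.c_[x,y].astype(np.float32),2,0,.01,.01).ravel())
    for r in range(y.min(),y.max()+1,4): print(r,x[y==r].min(),x[y==r].max(),end="; ")
    print([np.round(proj(s,(P[0],P[1],P[2]-.0843+h)),1).tolist() for h in(0,.06,.11)])
E
```

```text
time: 13.18
position: [0.4842, -0.2507, 0.2144]
eef_rot: [0.002, 0.656, 0.755, 0.0]
ft_force: [0.1, -0.3, -2.4]
width: 0.725
grasp_force: 68.2
13.225 [ 0.4836 -0.2503  0.2128] yawY 8.1 move [2.667 0.66  0.126] 0.7222043837773177 [ 0.2 -0.2 -2.1] 68.13464608960203
{'position': [281.9, 272.3], 'confidence': 0.68} pred foot [np.float64(280.83387070860795), np.float64(272.83924289136814)]
0.86 [270.3, 272.7] 259 284 250 289 [ 1.1500908e-01 -9.9336445e-01  2.7201221e+02  2.6990353e+02]
250 275 280; 254 265 283; 258 260 284; 262 260 284; 266 260 284; 270 260 284; 274 259 284; 278 259 284; 282 260 283; 286 262 281; [[280.8, 272.8], [268.2, 272.7], [256.9, 272.6]]
```

```bash
python3 -m inch '[{"gripper":1,"x":0.3,"y":0.08,"z":0,"spin":0},{"gripper":1,"x":0.5,"y":0.12,"z":0,"spin":0},{"gripper":1,"x":0.5,"y":0.12,"z":0,"spin":0},{"gripper":1,"x":0.5,"y":0.12,"z":0,"spin":0},{"gripper":1,"x":0.5,"y":0.12,"z":0,"spin":0}]'
python3 -m inch '[{"gripper":1,"x":0.36,"y":0.1,"z":0,"spin":0},{"gripper":1,"x":0,"y":0,"z":0.1,"spin":0},{"gripper":1,"x":0,"y":0,"z":0,"spin":0},{"gripper":1,"x":0,"y":0,"z":0,"spin":0}]'
python3 - <<'E'
from h import *
s=snapshot("side");t=snapshot("top");to(.512,.023,.135)
P=read_state()["position"]
for d in pinpoint("flask",s)[:2]: print(d, "pred", proj(s,(P[0],P[1],P[2]-.0843)))
cv2.imwrite("pics/c8.png",cv2.resize(s["color"][150:250,222:322],(600,600),interpolation=cv2.INTER_CUBIC))
E
```

```text
time: 13.95
position: [0.5062, -0.0131, 0.2112]
eef_rot: [-0.001, 0.656, 0.755, -0.001]
ft_force: [0.7, -0.1, -2.3]
width: 0.725
grasp_force: 68.1
time: 14.45
position: [0.5115, 0.0214, 0.202]
eef_rot: [-0.0, 0.656, 0.755, -0.0]
ft_force: [-0.0, 0.1, -2.5]
width: 0.723
grasp_force: 68.0
14.55 [0.5117 0.0215 0.2024] yawY 8.0 move [0.014 0.005 0.674] 0.7272378940989175 [ 1.   0.2 -2.3] 68.05069168840419
{'position': [208.8, 272.6], 'confidence': 0.84} pred [np.float64(206.79042153128393), np.float64(272.077537347698)]
```

View pics/c8.png

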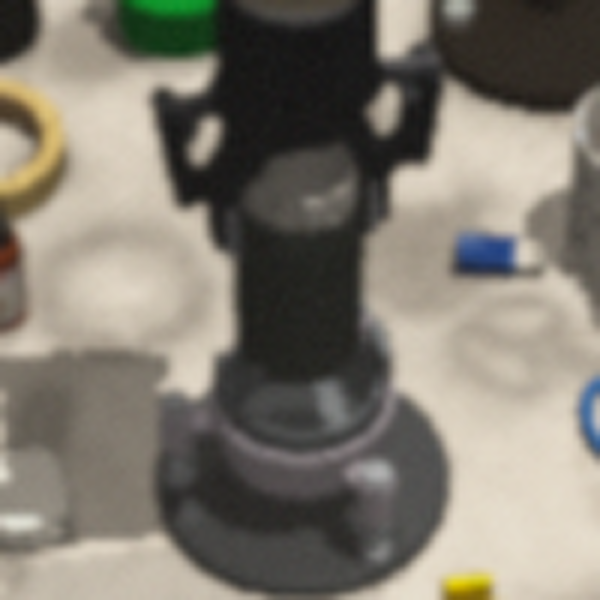

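The flask (centre 300 px) is above the reducer (centre 302 px). Lowering it.

```bash
python3 -m inch '[{"gripper":1,"x":0.014,"y":0.005,"z":0.15,"spin":0},{"gripper":1,"x":0,"y":0,"z":0.15,"spin":0},{"gripper":1,"x":0,"y":0,"z":0.1,"spin":0},{"gripper":1,"x":0,"y":0,"z":0,"spin":0}]'
python3 -m inch '[{"gripper":1,"x":0,"y":0,"z":0.1,"spin":0},{"gripper":1,"x":0,"y":0,"z":0.1,"spin":0},{"gripper":1,"x":0,"y":0,"z":0.04,"spin":0},{"gripper":1,"x":0,"y":0,"z":0,"spin":0}]'; python3 -c "
from h import *
to(.512,.023,.133)"
```

```text
time: 15.1
position: [0.5114, 0.0237, 0.1612]
eef_rot: [-0.001, 0.656, 0.755, -0.001]
ft_force: [0.3, 0.9, -1.9]
width: 0.723
grasp_force: 68.1
time: 15.6
position: [0.5118, 0.0237, 0.138]
eef_rot: [-0.0, 0.656, 0.755, -0.0]
ft_force: [0.8, -0.2, -1.8]
width: 0.725
grasp_force: 68.1
15.6 [0.5118 0.0237 0.138 ] yawY 8.1 move [-0.008  0.001  0.05 ] 0.7254712686368353 [ 0.8 -0.2 -1.8] 68.10708797187544
```

```bash
python3 -m inch '[{"gripper":1,"x":0,"y":0,"z":0.03,"spin":0},{"gripper":1,"x":0,"y":0,"z":0.03,"spin":0},{"gripper":1,"x":0,"y":0,"z":0,"spin":0}]'
python3 -m inch '[{"gripper":1,"x":0,"y":0,"z":0.05,"spin":0},{"gripper":1,"x":0,"y":0,"z":0.05,"spin":0},{"gripper":1,"x":0,"y":0,"z":0.05,"spin":0},{"gripper":1,"x":0,"y":0,"z":0,"spin":0}]'; python3 -c "
from h import *
to(.512,.023,.108)"
```

```text
time: 15.98
position: [0.5121, 0.0237, 0.1325]
eef_rot: [0.0, 0.656, 0.755, 0.0]
ft_force: [-0.8, -0.1, 1.5]
width: 0.725
grasp_force: 68.6
time: 16.48
position: [0.5121, 0.0237, 0.1171]
eef_rot: [0.0, 0.656, 0.755, 0.0]
ft_force: [-2.8, -0.1, 7.6]
width: 0.722
grasp_force: 69.1
16.475 [0.5121 0.0237 0.1171] yawY 8.1 move [-0.007 -0.002  0.091] 0.7222095685282909 [-2.8 -0.1  7.6] 69.14115334060625
```

```bash
python3 -m inch '[{"gripper":1,"x":0,"y":-0.005,"z":0.04,"spin":0},{"gripper":1,"x":0,"y":0,"z":0.03,"spin":0},{"gripper":1,"x":0,"y":0,"z":0,"spin":0}]'
python3 -m inch '[{"gripper":1,"x":0,"y":0,"z":0.02,"spin":0},{"gripper":1,"x":0,"y":0,"z":0,"spin":0}]';python3 -m inch '[{"gripper":1,"x":0,"y":0,"z":0.01,"spin":0},{"gripper":1,"x":0,"y":0,"z":0,"spin":0}]'
```

```text
time: 16.85
position: [0.512, 0.0237, 0.1106]
eef_rot: [0.001, 0.656, 0.755, 0.0]
ft_force: [-3.0, 0.4, 8.9]
width: 0.727
grasp_force: 69.4
time: 17.1
position: [0.512, 0.0237, 0.1086]
eef_rot: [0.001, 0.656, 0.755, 0.0]
ft_force: [-1.3, 0.3, 9.3]
width: 0.723
grasp_force: 69.4
time: 17.35
position: [0.512, 0.0237, 0.1079]
eef_rot: [0.001, 0.656, 0.755, 0.001]
ft_force: [-2.1, 0.9, 12.4]
width: 0.727
grasp_force: 69.7
```

```bash
python3 -m inch '[{"gripper":1,"x":0,"y":0,"z":0.01,"spin":0},{"gripper":1,"x":0,"y":0,"z":0,"spin":0}]'; python3 -m inch '[{"gripper":1,"x":0,"y":0,"z":0.01,"spin":0},{"gripper":1,"x":0,"y":0,"z":0,"spin":0},{"gripper":1,"x":0,"y":0,"z":0,"spin":0}]'
```

```text
time: 17.6
position: [0.512, 0.0237, 0.1078]
eef_rot: [0.001, 0.656, 0.755, 0.001]
ft_force: [-7.3, 0.3, 24.2]
width: 0.725
grasp_force: 71.2
time: 17.98
position: [0.5121, 0.0237, 0.1077]
eef_rot: [0.001, 0.656, 0.755, 0.001]
ft_force: [-11.5, 0.6, 37.1]
width: 0.722
grasp_force: 72.7
```

```bash
python3 -m inch '[{"gripper":1,"x":0,"y":0,"z":-0.01,"spin":0},{"gripper":1,"x":0,"y":0,"z":0,"spin":0}]'
python3 - <<'E'
from h import *
s=snapshot("side");to(.512,.023,.108)
for q in("flask","reducer","reducer_tab","ring_seat"): print(q,[(d["position"],round(d["confidence"],2)) for d in pinpoint(q,s)[:3]])
for z in(.0235,.0485): print("foot",proj(s,(.512,.0235,z)))
for z in(.02,.045): print("seat/tab",proj(s,(.512,.0235,z)),proj(s,(.5536,.0293,z+.053)))
for d in masks_of("flask",s)[:1]:
    y,x=np.nonzero(d["pixels"]); print([(r,x[y==r].min(),x[y==r].max()) for r in range(y.min(),y.max()+1,4)])
E
```

```text
time: 18.23
position: [0.512, 0.0237, 0.1078]
eef_rot: [0.001, 0.656, 0.755, 0.001]
ft_force: [-8.0, -0.3, 24.3]
width: 0.729
grasp_force: 71.2
18.275 [0.512  0.0237 0.1078] yawY 8.1 move [-0.007 -0.001 -0.002] 0.72453113074692 [-8.4  0.8 25. ] 71.24111310200533
flask [([225.2, 275.0], 0.74)]
reducer [([270.1, 301.4], 0.96), ([228.5, 272.7], 0.71)]
reducer_tab [([213.4, 286.1], 0.47)]
ring_seat [([226.2, 272.3], 0.66), ([171.6, 219.2], 0.44)]
foot [np.float64(225.82272111005662), np.float64(272.27945026513316)]
foot [np.float64(220.8344038066929), np.float64(272.23789009974183)]
seat/tab [np.float64(226.5115205942692), np.float64(272.2851929081685)] [np.float64(213.2644719606879), np.float64(285.15285491300983)]
seat/tab [np.float64(221.54006616609882), np.float64(272.24376630446693)] [np.float64(208.0210151438651), np.float64(285.2694279209933)]
[(197, np.int64(269), np.int64(278)), (201, np.int64(265), np.int64(279)), (205, np.int64(262), np.int64(280)), (209, np.int64(263), np.int64(280)), (213, np.int64(262), np.int64(280)), (217, np.int64(261), np.int64(281)), (221, np.int64(262), np.int64(281)), (225, np.int64(266), np.int64(277))]
```

All points match the fully-down prediction, with the flask upright and held at about 25 N.

```bash
python3 -c "
from station import hand_in
print(hand_in())"
```

```text
the job is handed in; nothing more can be done
None
```

The job is handed in at 18.3 s, verdict not shown: the grey reducer is nested in the ring cup, and the flask stands upright in it, still gripped and pressed down at about 25 N with the cup on its stop.

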